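Cover the sample and hold the photometer shutter open

ROBOT

A 6-joint arm with a two-finger parallel gripper is mounted at the origin on the work surface. World frame = base frame: x ahead of the robot, y to its left, z up, the work surface at z = 0. Lengths are in m, angles in rad, forces in N, time in s.
With the tool pointing down it reaches from about 0.35 to 0.725 m from the base axis. Payload 4.3 kg.
Tool frame: the origin (TCP) lies midway between the tips of the shut fingers; the grasp point (between the pads) lies 19 mm behind it (ctrl.grip_depth is the distance from the TCP to the grasp point, in m); z points along the fingers, y is the direction in which the jaws open and shut (so a half turn about z gives the same grasp; the last joint's range is limited). The gripper opens to 85 mm and grips with 20 to 120 N. Pads are 22 mm wide; open, the fingers measure 114 mm over their backs; the gripper's body (76 mm by 85 mm) begins 54 mm behind the grasp point. The pads swing forward as they close: fully open they stand 13 mm farther back than shut.
Start: joints at [-1.438, 0.377, 0.081, 1.274, 0, 1.46], TCP at [0.138, -0.558, 0.231] pointing down, gripper open.
Joint ranges: [-2.72, 2.72], [-0.84, 1.66], [-1.02, 1.22], [-1.77, 2.12], [-1.37, 1.28], [-3.14, 3.14]. Speed limits (rad/s): [2.57, 2.57, 3.14, 3.14, 3.14, 3.14].

INTERFACE

Orientations are given as a unit quaternion [w, x, y, z].
In Python, from workcell import sense, eyes, workorder, ctrl gives the robot as it stands. The module is installed in compiled form; this text tells all that it offers.
- The arm moves only by the tool arm_command, never from a script. Its argument "deltas" is a list that holds one entry, the list of rows, each a list of 5 numbers: the closure, from -1 (fully open) to 1 (shut), then the shift along the tool's x, y, z in m, then the turn about the tool's z in rad. A call has 1 to 5 rows; each row shifts and turns the commanded pose from where the row before left it, along the tool's axes as they then stand; what a row does not reach is not made up. A row lasts 1/10 s, in which the tool goes at most 50 mm and 8.59 degrees, less where a joint would pass 70% of its speed; a pose out of reach is approached as far as the arm can. A call with a gripper value outside its range is refused whole. The fingers move at their own pace and stop on an object; "newtons" is the grip in N (left out, the last holds). Time passes only in rows, so rows that do not move let the fingers close. It gives the time, the measured TCP pose, the force and the opening at its end, in the units of the state.
- sense(): the state, without advancing time (a new reading comes with each control period).
- eyes.capture(name): name is "scene" or "side" or "wrist"; returns a dict with "image" (420x560x3 uint8, red, green, blue), "range_z" (420x560 float32, m along the optical axis (not along the pixel's ray), 0 where there is no reading), "camera_matrix" (3x3 intrinsics, pixels), "xyz" and "attitude" of the camera in the world; the wrist camera has in their place "mount" (4x4, takes a point from camera to tool coordinates, whose origin is the TCP and whose axes are the flange's). Camera axes: x right, y down, z forward; pixel columns grow to the right and rows downward; lengths in m; the calibration is good to about 2 mm. The wrist camera is an equidistant fisheye: a pixel r from the principal point sees the ray r / f radians off the axis. A picture is of the moment at which its call begins: read the wrist's pose just before it.
- workorder.sign_off(): hands the job in, once; it reports no verdict.
The state is a dict: "time_s": time; "joint_positions": joint angles; "qd": joint speeds; "effort": joint torques, N m; "tcp_pos": TCP position; "orientation": TCP orientation; "ft_force": force on the tool from outside, world axes, zero at the start; "wrist_torque": the same for the moment, N m; "opening": finger opening in m.
Only numpy, scipy, OpenCV 4.12 (cv2) and the standard library are available. Lean on these libraries where they do the work, as an engineer would, in place of code of your own. Each camera call takes 0.05 s, during which the arm holds its last target.

TASK

Get the photometer ready to read: lay the blue cover bar gently across its two metal rests, centred over the sample vial and lying flat between the small cheeks, and let go of it. Then take the shutter's upright black handle, pull the spring-return shutter out until its white pointer is level with the red marker, and finish there, still holding it against the spring. Leave the vial, the red marker and the other glassware and things on the bench where they are, and never let the bar drop.

Things in the scene. Friction and masses are not known exactly. Their poses are not given: they have to be found in the camera images.
- photometer: fixed bench instrument, 130 (x) by 320 (y), origin in the middle of its underside, z up; its front looks along its own -x. White lamp box 62 tall from y = 50 to 150 mm, white detector box 82 tall from y = -164 to -136 mm, between them the sample bay with the two rests. In front of the lamp box an aluminium shutter track, 20 tall, 66 wide, runs out to x = -210 mm. It stands somewhere else and turned a little each time
- seat (a point): the point midway between the two rests, at the height of their top faces (62 mm over the bench), axes as the photometer's. The rests are aluminium walls 16 mm thick, centred 50 mm either side of this point along y, 64 mm long in x; each carries two cheeks 10 mm high with a 42 mm wide gap between them (x = -21 to 21 mm) in which the bar lies, lengthwise along y. The laid bar's centre is 8 mm above this point. Between the rests below is only the vial
- cover_bar: the loose blue cover bar, 140 long (its x) by 32 wide (its y) by 16 thick (its z), 110 to 220 g; origin in the middle of its underside. Starts flat on the bench, left or right of the photometer, very roughly along the robot's x
- bar_center (a point): the middle of the blue cover bar, half-way up (8 mm above its underside), axes as the bar's
- shutter: the sliding shutter, black carriage with upright handle post; origin on the post's axis at the top of the track (20 mm over the bench), axes as the photometer's. It slides out along the photometer's -x by up to 60 mm; a spring pulls it home with about 4 N when shut and about 8.5 N at 40 mm. Starts shut, with the post 60 mm in front of the lamp box
- handle (a point): the point to grip: on the axis of the shutter's round black handle post (18 mm across, from 33 to 83 mm over the bench), 58 mm over the bench
- pointer (a point): the white pointer on the shutter's left (+y) side, at the same x as the post's axis in the photometer's frame; axes as the photometer's
- mark (a point): the red marker tab (4 by 14, 16 high) on the track, 28 mm to the left (+y) of the post's line; axes as the photometer's. It is set 22 to 42 mm out from the shut shutter's pointer. The pointer is level with it when both have the same x in the photometer's frame
- vial: small amber vial with white cap, 22 wide, 45 tall, standing in its holder between the rests with its top 5 mm below the rests' tops; origin at the centre of its underside; leave it standing
- flask_a: a stoppered glass volumetric flask, 64 wide, 141 tall; origin at the centre of its underside; leave it alone
- flask_b: a stoppered glass volumetric flask, 64 wide, 141 tall; origin at the centre of its underside; leave it alone
- jar: a small round white jar with blue lid, 44 wide, 45 tall; origin at the centre of its underside; leave it alone
- spatula: a thin steel lab spatula, 160 long, 14 wide, 5 thick, origin in the middle of its underside, lying on the bench on the other side of the photometer from the bar; leave it alone
Not all that is in view belongs to the job. Of the things like the cover_bar, leave any that is brown or pink; of the rest the smaller one is meant.

How it is judged:
On the way, in this order (a step that is already met when the one before it is completed fails the run):
1. the blue bar lies flat across both rests, centred over the vial, and is let go (x of bar_center in the frame of seat between -0.007 and 0.007 m and y of bar_center in the frame of seat between -0.012 and 0.012 m and z of bar_center in the frame of seat between 0.005 and 0.0105 m and angle between the x axis of bar_center and the y axis of seat, either way round below 0.12 rad and angle between bar_center's own z axis and vertical below 0.05 rad and contact force between the fingers and cover_bar below 0.1 N and linear speed of cover_bar below 0.02 m/s), for 0.3 s.
2. the gripper holds the shutter with its pointer level with the red marker (x of pointer in the frame of mark between -0.005 and 0.005 m and contact force between the fingers and shutter above 1.5 N and contact force between shutter and cover_bar below 0.3 N and contact force between shutter and vial below 0.3 N and contact force between shutter and flask_a below 0.3 N and contact force between shutter and flask_b below 0.3 N and contact force between shutter and jar below 0.3 N and contact force between shutter and spatula below 0.3 N), for 0.3 s.
At the end, for the whole second after the job is handed in: Bar flat on both rests (centre within 12 mm lengthwise, 7 mm across, 7 degrees), not touched by the fingers; fingers hold the shutter (over 1.5 N) with its pointer within 5 mm of the red marker along the pull, nothing else touching it; the vial still stands (all of step 1 and all of step 2 and angle between vial's own z axis and vertical below 0.3 rad); the arm keeps its last pose, push and grip.
It fails at once if the bar falls freely (drops more than about a centimetre) (linear speed of cover_bar above 0.5 m/s and contact force between the fingers and cover_bar below 0.05 N).
It fails at once if the red marker is pushed along (distance of mark from where it was at the start of the episode above 0.004 m).
It fails at once if the vial is knocked over or taken out (angle between vial's own z axis and vertical above 0.4 rad or distance of vial from where it was at the start of the episode above 0.015 m).
It fails at once if another thing on the bench is disturbed (distance of any of flask_a, flask_b, jar, spatula from where it was at the start of the episode above 0.03 m or angle between any of flask_a, flask_b, jar, spatula's own z axis and vertical above 0.5 rad).
It also fails if it takes over 48 s, if anything falls off the work surface, if the arm or the gripper's body presses on something with over 40 N, if the wrist force passes 120 N, or if a joint passes its speed limit or range.

## Working session

There is one attempt and no reset: what is moved stays moved. The work goes in short steps, Python scripts to look and compute and a tool call to move; the robot and the scene stay as the last step left them, time stands still between calls to the robot, and variables do not carry over. Pictures are saved under pics/ and viewed, and the job is handed in when it is done.

Besides the shell and the picture viewer there is one more tool, called after ">>>" by a JSON object that holds its "fn" and its "kwargs". arm_command: Moves the arm, as the interface text tells. Its arguments: {"type":"object","properties":{"deltas":{"type":"array"},"newtons":{"type":"number"}},"required":["deltas"]}

```bash
mkdir -p pics; cat > h.py <<'E'
import numpy as np, cv2
from workcell import sense, eyes, workorder, ctrl
from scipy.spatial.transform import Rotation as R
def rot(q): return R.from_quat([q[1],q[2],q[3],q[0]]).as_matrix()
def cap(n,f=None):
    c=eyes.capture(n)
    if f: cv2.imwrite(f'pics/{f}.png',c['image'][:,:,::-1])
    return c
def camR(c):
    a=np.array(c['attitude'],float)
    return a if a.shape==(3,3) else rot(a)
def ray_plane(c,u,v,z):
    K=c['camera_matrix']; d=camR(c)@np.array([(u-K[0][2])/K[0][0],(v-K[1][2])/K[1][1],1.])
    o=np.array(c['xyz']); t=(z-o[2])/d[2]; return o+t*d
def cloud(c):
    K=np.array(c['camera_matrix']); z=c['range_z']; v,u=np.mgrid[:z.shape[0],:z.shape[1]]
    P=np.stack([(u-K[0,2])/K[0,0]*z,(v-K[1,2])/K[1,1]*z,z],-1)
    return P@camR(c).T+np.array(c['xyz'])
E
python3 - <<'E'
from h import *
print(sense(), ctrl.grip_depth)
for n in ['scene','side','wrist']:
    c=cap(n,n+'0'); print(n,c.get('xyz'),c.get('attitude'),c['camera_matrix'],c.get('mount'))
E
```

```text
{'time_s': 0.0, 'joint_positions': array([-1.43829944e+00,  3.78090455e-01,  7.95914350e-02,  1.27440369e+00,
       -2.70245644e-05,  1.46048453e+00]), 'qd': array([ 0.00057818, -0.00139981, -0.0012426 , -0.00027387, -0.00102355,
        0.00160382]), 'effort': array([ 1.51690360e-04, -4.63606918e+01,  2.69873732e+01,  2.08212290e-02,
        1.66687664e-04,  6.17605806e-06]), 'tcp_pos': array([ 0.13814831, -0.55746043,  0.23033191]), 'orientation': array([-1.05297556e-03,  9.92638988e-01,  1.21106279e-01, -2.51937653e-05]), 'ft_force': array([-0.33009796,  0.16915967,  0.79533559]), 'wrist_torque': array([-0.01165697, -0.02548796,  0.00475402]), 'opening': 0.08527480648558257} 0.0187
scene [ 1.0181143  -0.55341597  0.82593578] [-0.38888943  0.85957161  0.30613594 -0.12721024] [[388.85193809   0.         282.76039764]
 [  0.         388.85193809 211.18415599]
 [  0.           0.           1.        ]] None
side [0.26706715 1.30784031 0.91494273] [ 0.0501407  -0.07471314  0.88494199 -0.45692618] [[533.24628573   0.         285.10071961]
 [  0.         533.24628573 210.25005353]
 [  0.           0.           1.        ]] None
wrist None None [[325.1922621    0.         276.65388343]
 [  0.         325.1922621  203.4599884 ]
 [  0.           0.           1.        ]] [[ 9.36334093e-04 -9.49015081e-01 -3.15229280e-01  8.04191153e-02]
 [ 9.99999558e-01  8.61643346e-04  3.76301176e-04 -6.65429563e-04]
 [-8.55002797e-05 -3.15229493e-01  9.49015469e-01 -1.43338194e-01]
 [ 0.00000000e+00  0.00000000e+00  0.00000000e+00  1.00000000e+00]]
```

View pics/scene0.png

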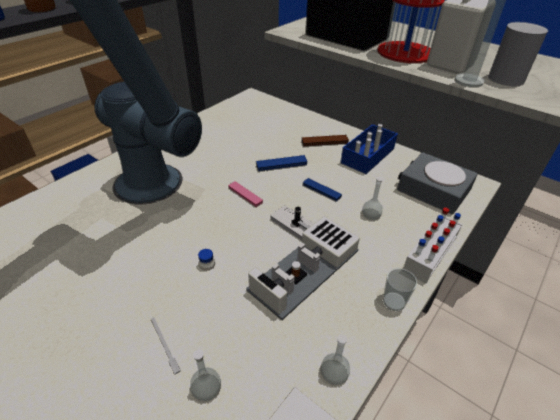

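View pics/side0.png

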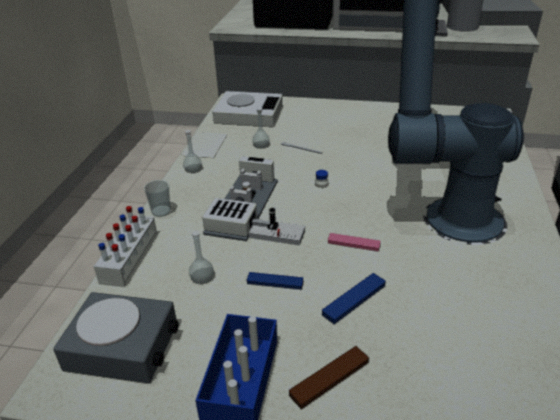

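View pics/wrist0.png

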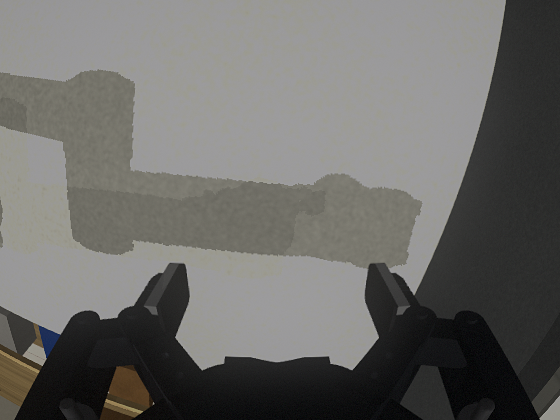

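Candidates for the bar, by scene pixel: small blue (322,188), larger blue (282,162), brown (325,140), pink (245,193). I choose the small blue, at (275,281) in the side view. Next I check the crops and measure.

```bash
cat > m1.py <<'E'
from h import *
for n in ['scene','side']:
    c=cap(n); P=cloud(c); im=c['image']; hsv=cv2.cvtColor(im,cv2.COLOR_RGB2HSV)
    np.savez(f'{n}.npz',**{k:np.array(v) for k,v in c.items()})
    bench=P[(P[...,0]>0.2)&(P[...,0]<.8)&(abs(P[...,1])<.5)&(abs(P[...,2])<.02)&(c['range_z']>0)]
    print(n,'bench z',np.median(bench[:,2]))
    for nm,lo,hi in [('blue',(100,120,40),(130,255,255)),('pink',(160,90,80),(180,255,255)),('red',(0,150,60),(10,255,255))]:
        m=cv2.inRange(hsv,lo,hi)
        k,l,s,ce=cv2.connectedComponentsWithStats(m)
        for i in range(1,k):
            if s[i,4]<12: continue
            q=P[(l==i)&(c['range_z']>0)]
            md=np.median(q,0)
            if np.hypot(md[0],md[1])>1.0: continue
            # top pixels rays onto z=.016
            uv=np.argwhere(l==i)[:,::-1]
            top=q[q[:,2]>.012] if nm!='red' else q
            if len(top)<5: continue
            r=cv2.minAreaRect((top[:,:2]*1000).astype(np.float32))
            print(nm,ce[i].round(0),s[i,4],'med',md.round(3),'rect mm',np.round(r[0],1),np.round(r[1],1),round(r[2],1),'zmax',np.percentile(q[:,2],95).round(3))
    x=c['image'][:,:,::-1]
    r=(150,90,300,240) if n=='scene' else (190,140,200,170)
    r=(220,150,200,170) if n=='scene' else (190,140,200,170)
    cv2.imwrite(f'pics/{n}crop.png',cv2.resize(x[r[1]:r[1]+r[3],r[0]:r[0]+r[2]],None,fx=4,fy=3.5,interpolation=cv2.INTER_CUBIC))
E
python3 m1.py
```

```text
scene bench z -0.000321935868728529
blue [368. 149.] 1313 med [0.506 0.619 0.04 ] rect mm [501.  636.4] [112.7 229.9] 0.4 zmax 0.069
blue [281. 162.] 442 med [0.292 0.368 0.02 ] rect mm [288.6 373. ] [181.2  48.1] 51.3 zmax 0.023
blue [322. 189.] 272 med [0.492 0.339 0.015] rect mm [488.9 341.6] [ 33.9 137.2] 89.7 zmax 0.018
blue [457. 216.] 24 med [0.907 0.385 0.105] rect mm [906.4 386.5] [10.1 14.8] 19.7 zmax 0.107
blue [440. 218.] 25 med [0.873 0.345 0.104] rect mm [873.  346.8] [11.6 18.2] 1.2 zmax 0.107
blue [441. 239.] 30 med [0.907 0.265 0.105] rect mm [906.2 278.6] [11.9 44.5] 5.5 zmax 0.107
blue [422. 242.] 32 med [0.873 0.227 0.105] rect mm [874.  240.8] [46.2 12.9] 87.3 zmax 0.107
blue [205. 255.] 154 med [ 0.433 -0.129  0.044] rect mm [ 429.9 -127.2] [35.8 38.1] 63.3 zmax 0.047
pink [245. 194.] 294 med [0.311 0.155 0.015] rect mm [307.1 158.5] [ 34.3 137.2] 85.7 zmax 0.018
red [324. 139.] 145 med [0.318 0.606 0.02 ] rect mm [323.2 605.1] [175.5  41.5] 46.9 zmax 0.023
red [446. 210.] 27 med [0.873 0.388 0.105] rect mm [861.6 446.1] [ 14.2 137.8] 11.1 zmax 0.107
red [452. 2
[... 1209 characters left out ...]
m [498.5 642.7] [223.9 111.7] 89.9 zmax 0.068
pink [354. 242.] 465 med [0.303 0.172 0.013] rect mm [303.8 168.2] [ 32.8 135.3] 83.9 zmax 0.016
red [128. 208.] 13 med [0.906 0.235 0.104] rect mm [905.1 233.8] [ 8.6 14.8] 22.4 zmax 0.106
red [134. 217.] 14 med [0.872 0.271 0.104] rect mm [871.7 273.3] [10.8 12.9] 43.1 zmax 0.107
red [115. 226.] 18 med [0.905 0.316 0.104] rect mm [905.2 314.5] [ 9.8 14.4] 35.8 zmax 0.108
red [128. 227.] 16 med [0.872 0.316 0.104] rect mm [871.9 314.4] [ 8.4 14.4] 28.6 zmax 0.107
red [109. 235.] 16 med [0.904 0.354 0.104] rect mm [904.6 355.1] [ 7.2 17. ] 25.2 zmax 0.107
red [114. 246.] 15 med [0.872 0.394 0.104] rect mm [871.8 393.8] [ 9.9 12.1] 24.0 zmax 0.106
```

View pics/scenecrop.png

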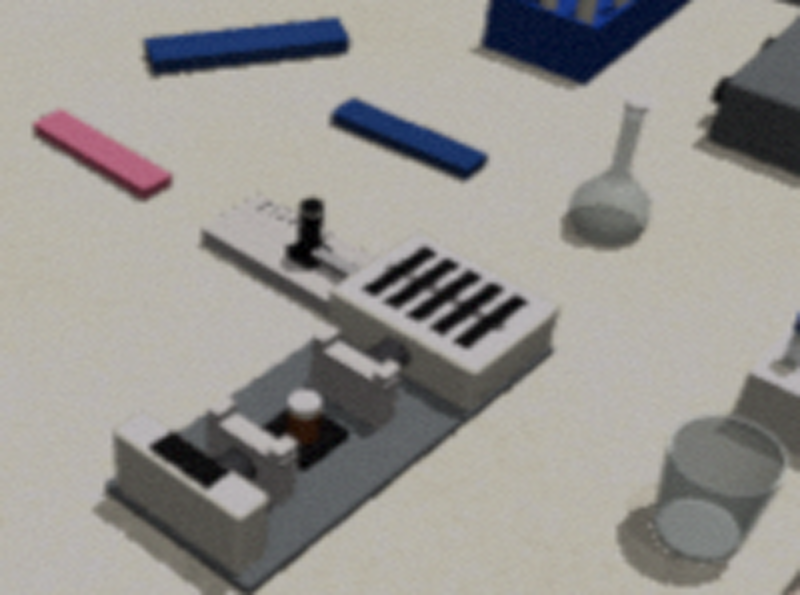

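View pics/sidecrop.png

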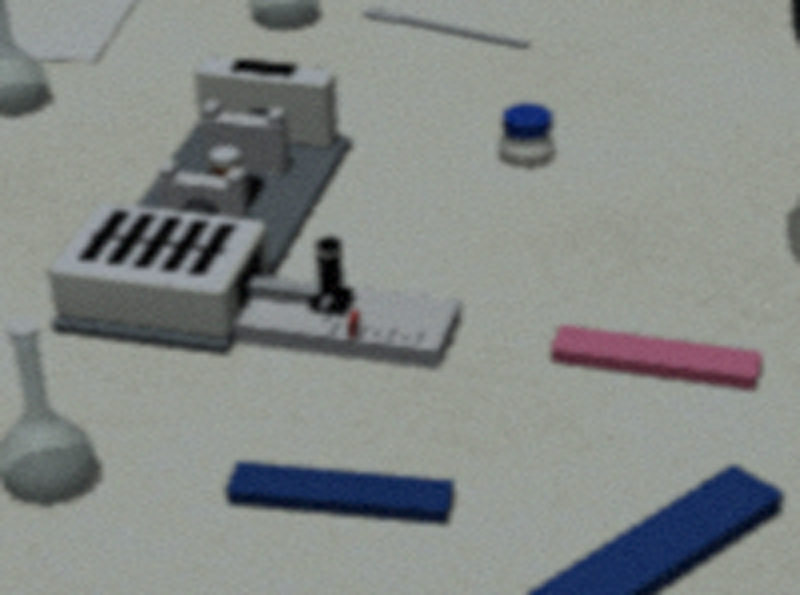

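```bash
cat > m2.py <<'E'
from h import *
for n in ['scene','side']:
    c=dict(np.load(f'{n}.npz')); P=cloud(c); hsv=cv2.cvtColor(c['image'],cv2.COLOR_RGB2HSV)
    m=cv2.inRange(hsv,(100,120,40),(130,255,255)); k,l,s,ce=cv2.connectedComponentsWithStats(m)
    t=(322,189) if n=='scene' else (275,280)
    i=np.argmin(np.hypot(*(ce-t).T)); uv=np.argwhere(l==i)[:,::-1]
    q=np.array([ray_plane(c,u,v,.016)[:2] for u,v in uv])
    print(n,'rays bar',cv2.minAreaRect((q*1000).astype(np.float32)))
    # height-band top-downs of photometer region
    reg=(P[...,0]>.4)&(P[...,0]<.8)&(P[...,1]<.26)&(P[...,1]>-.24)&(c['range_z']>0)
    for lo,hi in [(.055,.068),(.068,.08),(.075,.095)]:
        q=P[reg&(P[...,2]>lo)&(P[...,2]<hi)]
        b=np.zeros((480,400),np.uint8)
        for x,y,z in q: b[int((y+.24)*1000)%480,int((x-.4)*1000)%400]=255
        b=cv2.morphologyEx(b,cv2.MORPH_CLOSE,np.ones((7,7)))
        for cc in cv2.findContours(b,0,2)[0]:
            if cv2.contourArea(cc)<60: continue
            r=cv2.minAreaRect(cc); print(n,lo,'c',round(r[0][0]+400,1),round(r[0][1]-240,1),'sz',np.round(r[1],1),round(r[2],1))
E
python3 m2.py
```

```text
scene rays bar ((490.8606262207031, 337.23492431640625), (138.07217407226562, 37.62651824951172), 1.1411904096603394)
scene 0.055 c 656.2 132.6 sz [102.6 129.2] 85.5
scene 0.055 c 647.2 39.4 sz [18.3 59.2] 84.6
scene 0.055 c 644.4 -10.7 sz [19.1 20.8] 21.8
scene 0.055 c 640.7 -60.6 sz [17.4 62.8] 85.8
scene 0.055 c 639.7 -127.5 sz [106.9  24.7] 9.4
scene 0.068 c 622.4 40.8 sz [17.  10.3] 85.2
scene 0.068 c 673.3 36.7 sz [16.1 10.4] 85.2
scene 0.068 c 613.0 -58.5 sz [17. 12.] 90.0
scene 0.068 c 665.3 -62.5 sz [17.4  9.6] 84.8
scene 0.068 c 636.0 -117.9 sz [ 26.7 109.6] 87.5
scene 0.075 c 533.2 142.0 sz [14.7 15.8] 33.7
scene 0.075 c 635.8 -116.1 sz [ 28.3 109.7] 84.5
side rays bar ((484.35498046875, 357.5257263183594), (136.1266632080078, 38.66954040527344), 0.6090154051780701)
side 0.055 c 653.6 141.8 sz [104.  129.3] 85.3
side 0.055 c 644.8 44.7 sz [27.8 63.4] 85.4
side 0.055 c 636.4 -53.3 sz [21.9 63.1] 87.5
side 0.055 c 628.9 -94.2 sz [102.1  25.2] 1.3
side 0.068 c 527.0 154.4 sz [17.7 11.8] 28.3
side 0.068 c 633.0 -103.0 sz [108.  28.] 0.0
side 0.075 c 529.9 152.9 sz [19.1 17.6] 80.5
side 0.075 c 633.0 -105.9 sz [ 30.7 106.9] 85.1
```

The crops confirm the choice: the small 138x33 mm bar is at scene (322,188), and the red tab is at side (278,232). The two fixed cameras disagree by about 10 mm in y, so I'll refine with the wrist camera. I turn the tool half round first, then travel.

>>> {"fn": "arm_command", "kwargs": {"deltas": [[[-1,0,0,0,-0.145],[-1,0,0,0,-0.145],[-1,0,0,0,-0.145],[-1,0,0,0,-0.145],[-1,0,0,0,-0.145]]]}}

```text
time_s: 0.75
tcp_pos: [0.1382, -0.5581, 0.2312]
orientation: [-0.0, 0.884, 0.468, 0.0]
ft_force: [0.5, -0.0, -0.4]
opening: 0.0855
```

>>> {"fn": "arm_command", "kwargs": {"deltas": [[[-1,0,0,0,-0.145],[-1,0,0,0,-0.145],[-1,0,0,0,-0.145],[-1,0,0,0,-0.145],[-1,0,0,0,-0.145]]]}}

```text
time_s: 1.25
tcp_pos: [0.1382, -0.558, 0.2312]
orientation: [-0.0, 0.66, 0.751, 0.0]
ft_force: [-0.1, 0.1, 0.4]
opening: 0.0857
```

>>> {"fn": "arm_command", "kwargs": {"deltas": [[[-1,0,0,0,-0.145],[-1,0,0,0,-0.145],[-1,0,0,0,-0.145],[-1,0,0,0,-0.145],[-1,0,0,0,-0.145]]]}}

```text
time_s: 1.75
tcp_pos: [0.1382, -0.558, 0.2312]
orientation: [-0.0, 0.351, 0.936, 0.0]
ft_force: [1.1, 0.2, -0.3]
opening: 0.0855
```

>>> {"fn": "arm_command", "kwargs": {"deltas": [[[-1,0,0,0,-0.145],[-1,0,0,0,-0.145],[-1,0,0,0,-0.145],[-1,0,0,0,-0.145],[-1,0,0,0,-0.145]]]}}

```text
time_s: 2.25
tcp_pos: [0.1382, -0.558, 0.2311]
orientation: [-0.0, -0.004, 1.0, 0.0]
ft_force: [0.4, -0.4, -0.0]
opening: 0.0852
```

>>> {"fn": "arm_command", "kwargs": {"deltas": [[[-1,-0.025,0.038,0,0],[-1,-0.025,0.038,0,0],[-1,-0.025,0.038,0,0],[-1,-0.025,0.038,0,0],[-1,-0.025,0.038,0,0]]]}}

```text
time_s: 2.75
tcp_pos: [0.2636, -0.3664, 0.2313]
orientation: [0.0, -0.0, 1.0, -0.0]
ft_force: [1.2, -0.3, 0.8]
opening: 0.0852
```

>>> {"fn": "arm_command", "kwargs": {"deltas": [[[-1,-0.025,0.038,0,0],[-1,-0.025,0.038,0,0],[-1,-0.025,0.038,0,0],[-1,-0.025,0.038,0,0],[-1,-0.025,0.038,0,0]]]}}

```text
time_s: 3.25
tcp_pos: [0.3885, -0.1762, 0.2315]
orientation: [0.0, -0.0, 1.0, -0.0]
ft_force: [1.1, -0.5, -0.6]
opening: 0.0852
```

>>> {"fn": "arm_command", "kwargs": {"deltas": [[[-1,-0.025,0.038,0,0],[-1,-0.025,0.038,0,0],[-1,-0.025,0.038,0,0],[-1,-0.025,0.038,0,0],[-1,-0.025,0.038,0,0]]]}}

```text
time_s: 3.75
tcp_pos: [0.5133, 0.0141, 0.2313]
orientation: [0.0, -0.001, 1.0, -0.0]
ft_force: [1.2, -1.2, 0.1]
opening: 0.0855
```

```bash
cat >> h.py <<'E'
def wcap(f=None):
    s=sense(); c=cap('wrist',f); c['image']=c['image'].copy()
    M=np.array(c['mount']); Rt=rot(s['orientation'])
    c['Rw']=Rt@M[:3,:3]; c['ow']=np.array(s['tcp_pos'])+Rt@M[:3,3]
    K=np.array(c['camera_matrix']); v,u=np.mgrid[:420,:560]
    c['dirs']=fe(c,np.stack([u,v],-1).reshape(-1,2)).reshape(420,560,3)
    return c
def fe(c,uv):
    K=np.array(c['camera_matrix']); uv=np.atleast_2d(np.array(uv,float))
    a=(uv-[K[0,2],K[1,2]])/[K[0,0],K[1,1]]; r=np.linalg.norm(a,axis=1)+1e-12
    d=np.c_[a*(np.sin(r)/r)[:,None],np.cos(r)]
    return d@c['Rw'].T
def wplane(c,uv,z):
    d=fe(c,uv); t=(z-c['ow'][2])/d[:,2]; return c['ow']+t[:,None]*d
def wcloud(c):
    K=np.array(c['camera_matrix']); v,u=np.mgrid[:420,:560]
    a=np.stack([(u-K[0,2])/K[0,0],(v-K[1,2])/K[1,1]],-1); r=np.linalg.norm(a,axis=-1)+1e-12
    z=c['range_z']; d=np.concatenate([a*(np.sin(r)/r)[...,None],np.cos(r)[...,None]],-1)
    return (d*(z/np.cos(r))[...,None])@c['Rw'].T+c['ow']
E
python3 - <<'E'
from h import *
import pickle
c=wcap('w1'); pickle.dump(c,open('w1.pkl','wb'))
P=wcloud(c)
ok=(c['range_z']>0)
b=P[ok&(abs(P[...,2])<.02)&(P[...,0]<.5)]; print('bench',np.median(b[:,2]),np.std(b[:,2]))
reg=ok&(P[...,0]>.4)&(P[...,0]<.8)&(P[...,1]<.26)&(P[...,1]>-.24)
for lo,hi in [(.055,.068),(.068,.08),(.075,.095)]:
    q=P[reg&(P[...,2]>lo)&(P[...,2]<hi)]
    m=np.zeros((480,400),np.uint8)
    for x,y,z in q: m[int((y+.24)*1000)%480,int((x-.4)*1000)%400]=255
    m=cv2.morphologyEx(m,cv2.MORPH_CLOSE,np.ones((5,5)))
    for cc in cv2.findContours(m,0,2)[0]:
        if cv2.contourArea(cc)<60: continue
        r=cv2.minAreaRect(cc); print(lo,'c',round(r[0][0]+400,1),round(r[0][1]-240,1),'sz',np.round(r[1],1),round(r[2],1))
E
```

```text
bench 0.0007737891388878426 0.0033979359715928356
0.055 c 653.1 135.9 sz [ 99.2 130.7] 85.3
0.055 c 648.9 42.0 sz [16.2 51.1] 87.3
0.055 c 643.1 -7.7 sz [21.1 19.9] 14.0
0.055 c 644.8 -57.7 sz [17.2 49.2] 85.1
0.068 c 620.9 44.3 sz [15.4 11. ] 85.2
0.068 c 672.0 40.0 sz [18. 12.] 90.0
0.068 c 613.0 -55.0 sz [16. 12.] 90.0
0.068 c 664.5 -59.5 sz [17. 11.] 90.0
0.075 c 529.0 146.5 sz [17. 18.] 90.0
0.075 c 595.5 -108.0 sz [28. 35.] 90.0
```

View pics/w1.png

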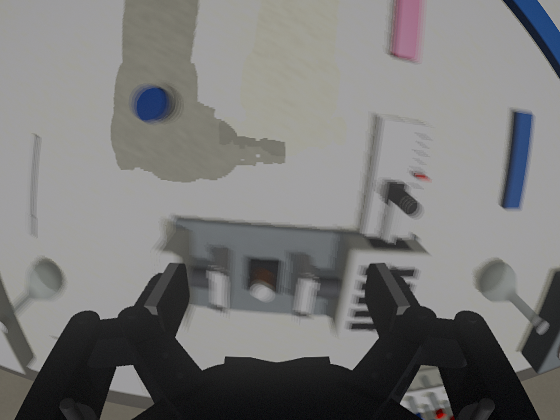

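Wrist view: the seat and vial are at about (262,280), the handle post at (400,197), the red tab at (421,176) and the bar at (518,160). Next, the flask near the bar.

```bash
python3 - <<'E'
from h import *
import pickle
c=pickle.load(open('w1.pkl','rb'))
print('flask base-ish wrist',wplane(c,[[490,272],[499,280]],.03),'bar',wplane(c,[[518,160]],.016))
s=dict(np.load('side.npz')); print(ray_plane(s,201,270,.03)); s=dict(np.load('scene.npz')); print(ray_plane(s,373,209,.03))
E
```

```text
flask base-ish wrist [[0.65089344 0.32602003 0.03      ]
 [0.66716402 0.35029031 0.03      ]] bar [[0.48728764 0.34554741 0.016     ]]
[0.6692298  0.36508444 0.03      ]
[0.68088088 0.34213875 0.03      ]
```

>>> {"fn": "arm_command", "kwargs": {"deltas": [[[-1,0.004,0.047,0,0],[-1,0.004,0.047,0,0],[-1,0.004,0.047,0,0],[-1,0.004,0.047,0,0],[-1,0.004,0.047,0,0]]]}}

```text
time_s: 4.3
tcp_pos: [0.4918, 0.2488, 0.2313]
orientation: [0.0, -0.001, 1.0, -0.0]
ft_force: [0.9, -0.0, 0.3]
opening: 0.0851
```

>>> {"fn": "arm_command", "kwargs": {"deltas": [[[-1,0.004,0.047,0,0],[-1,0.003,0.047,0,0],[-1,0,0,0,0],[-1,0,0,0,0]]]}}

```text
time_s: 4.7
tcp_pos: [0.4847, 0.3417, 0.2307]
orientation: [-0.0, -0.002, 1.0, -0.001]
ft_force: [-0.1, -0.2, 0.5]
opening: 0.0855
```

```bash
cat > bar.py <<'E'
from h import *
import sys
c=wcap(sys.argv[1]); P=wcloud(c); hsv=cv2.cvtColor(c['image'],cv2.COLOR_RGB2HSV)
m=cv2.inRange(hsv,(100,120,40),(130,255,255)); k,l,s,ce=cv2.connectedComponentsWithStats(m)
print(sense()['tcp_pos'],sense()['orientation'])
for i in range(1,k):
    if s[i,4]<300: continue
    q=P[(l==i)&(c['range_z']>0)&(P[...,2]>.011)&(P[...,2]<.03)]
    if len(q)<50: continue
    r=cv2.minAreaRect((q[:,:2]*1000).astype(np.float32)); 
    uv=np.argwhere(l==i)[:,::-1]; r2=cv2.minAreaRect((wplane(c,uv,.016)[:,:2]*1000).astype(np.float32))
    print(ce[i].round(),s[i,4],'z',np.median(q[:,2]).round(4)); print(' depth',np.round(r[0],1),np.round(r[1],1),round(r[2],2)); print(' rays',np.round(r2[0],1),np.round(r2[1],1),round(r2[2],2))
E
python3 bar.py w2
```

```text
[0.48500657 0.34071729 0.23093803] [-2.40534831e-04 -7.55686520e-04  9.99999548e-01 -5.23844162e-04]
[341.  24.] 2924 z 0.0217
 depth [308.7 404.4] [114.1  41.6] 53.62
 rays [309.  404.6] [114.2  45.6] 52.66
[281. 172.] 2665 z 0.0168
 depth [485.6 346.7] [137.2  30.2] 0.5
 rays [485.6 346.7] [137.2  30.2] 0.51
[502. 196.] 7557 z 0.0213
 depth [497.2 656.4] [107.6 186.1] 0.03
 rays [512.2 687.6] [251.6 138.5] 89.77
```

View pics/w2.png

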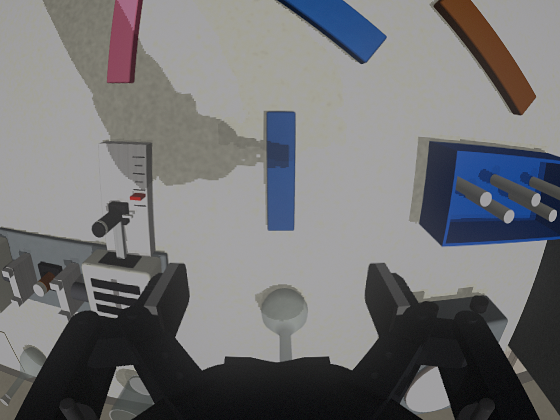

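>>> {"fn": "arm_command", "kwargs": {"deltas": [[[-1,-0.001,0.006,0.02,-0.006],[-1,0,0,0.04,0],[-1,0,0,0.04,0],[-1,0,0,0.04,0],[-1,0,0,0.03,0]]]}}

```text
time_s: 5.25
tcp_pos: [0.4855, 0.3444, 0.059]
orientation: [-0.001, -0.002, 1.0, -0.001]
ft_force: [-0.2, -0.1, -0.7]
opening: 0.0849
```

>>> {"fn": "arm_command", "kwargs": {"deltas": [[[-1,0,0,0.02,0],[-1,0,0,0.01,0],[-1,0,0,0,0],[-1,0,0,0,0]]]}}

```text
time_s: 5.65
tcp_pos: [0.4872, 0.3468, 0.0324]
orientation: [0.001, -0.003, 1.0, 0.0]
ft_force: [-0.0, 0.2, 0.6]
opening: 0.0854
```

>>> {"fn": "arm_command", "kwargs": {"deltas": [[[-1,0,0,0.015,0],[-1,0,0,0.008,0],[-1,0,0,0.006,0],[-1,0,0,0,0]]]}}

```text
time_s: 6.05
tcp_pos: [0.4858, 0.347, 0.002]
orientation: [-0.0, -0.004, 1.0, -0.0]
ft_force: [0.7, -0.3, 0.5]
opening: 0.0852
```

>>> {"fn": "arm_command", "kwargs": {"deltas": [[[-0.2,0,0,0,0],[0,0,0,0,0],[0.2,0,0,0,0],[0.4,0,0,0,0],[1,0,0,0,0]]], "newtons": 40}}

```text
time_s: 6.55
tcp_pos: [0.4866, 0.3475, 0.0028]
orientation: [0.0, -0.004, 1.0, 0.0]
ft_force: [0.1, -0.3, 1.7]
opening: 0.0311
```

>>> {"fn": "arm_command", "kwargs": {"deltas": [[[1,0,0,0,0],[1,0,0,0,0],[1,0,0,0,0],[1,0,0,0,0],[1,0,0,0,0]]]}}

```text
time_s: 7.05
tcp_pos: [0.4866, 0.3475, 0.0028]
orientation: [0.0, -0.004, 1.0, 0.0]
ft_force: [-0.2, -0.1, 4.8]
opening: 0.031
```

>>> {"fn": "arm_command", "kwargs": {"deltas": [[[1,0,0,-0.005,0],[1,0,0,-0.015,0],[1,0,0,-0.03,0],[1,0,0,-0.03,0],[1,0,0,-0.03,0]]]}}

```text
time_s: 7.55
tcp_pos: [0.4851, 0.3466, 0.1124]
orientation: [-0.001, -0.004, 1.0, -0.001]
ft_force: [0.9, -0.7, -1.3]
opening: 0.0307
```

>>> {"fn": "arm_command", "kwargs": {"deltas": [[[1,0,0,-0.03,0],[1,0,0,-0.02,0],[1,0,0,-0.01,0],[1,0,0,0,0],[1,0,0,0,0]]]}}

```text
time_s: 8.05
tcp_pos: [0.4855, 0.3468, 0.1708]
orientation: [-0.001, -0.004, 1.0, -0.001]
ft_force: [-0.5, -0.8, -1.9]
opening: 0.0308
```

```bash
cat > held.py <<'E'
from h import *
import sys
c=wcap(sys.argv[1]); s=sense(); P=wcloud(c); hsv=cv2.cvtColor(c['image'],cv2.COLOR_RGB2HSV)
m=cv2.inRange(hsv,(100,120,40),(130,255,255))
T=(P-s['tcp_pos'])@rot(s['orientation'])  # tool coords
sel=(m>0)&(c['range_z']>0)&(np.abs(T[...,0])<.1)&(np.abs(T[...,1])<.03)&(np.abs(T[...,2])<.04)
q=T[sel]; print('tcp',s['tcp_pos'].round(4),len(q))
top=q[(q[:,2]<np.percentile(q[:,2],80))]
print('tool x range',np.percentile(q[:,0],[0.5,99.5]).round(4),'y',np.percentile(q[:,1],[.5,99.5]).round(4),'z',np.percentile(q[:,2],[2,50,98]).round(4))
A=np.c_[q[:,:2],np.ones(len(q))]; print('plane z=ax+by+c',np.linalg.lstsq(A,q[:,2],rcond=None)[0].round(4))
print(cv2.minAreaRect((q[:,:2]*1000).astype(np.float32)))
E
python3 held.py w3
```

```text
tcp [0.4852 0.3467 0.1705] 15730
tool x range [-0.051   0.0694] y [-0.0146  0.016 ] z [-0.0155 -0.0143 -0.0131]
plane z=ax+by+c [ 0.0012  0.0001 -0.0143]
((8.010505676269531, 0.7773857116699219), (31.54009437561035, 123.76814270019531), 89.84822845458984)
```

View pics/w3.png

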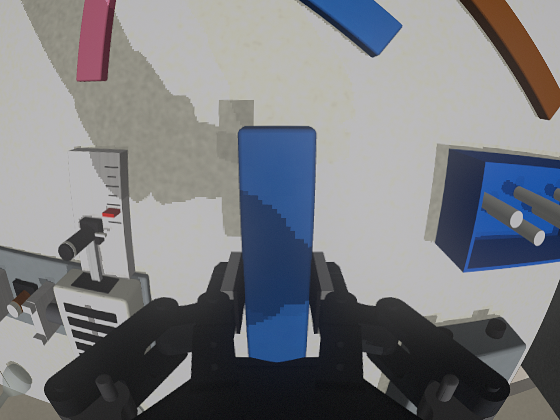

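>>> {"fn": "arm_command", "kwargs": {"deltas": [[[1,0,0,0,0.138],[1,0,0,0,0.138],[1,0,0,0,0.138],[1,0,0,0,0.138],[1,0,0,0,0.138]]]}}

```text
time_s: 8.6
tcp_pos: [0.4851, 0.3466, 0.1703]
orientation: [-0.001, 0.337, 0.941, -0.001]
ft_force: [-0.6, -1.0, -0.9]
opening: 0.031
```

>>> {"fn": "arm_command", "kwargs": {"deltas": [[[1,0,0,0,0.138],[1,0,0,0,0.138],[1,0,0,0,0.138],[1,0,0,0,0.138],[1,0,0,0,0.138]]]}}

```text
time_s: 9.1
tcp_pos: [0.4851, 0.3467, 0.1703]
orientation: [-0.001, 0.636, 0.772, -0.002]
ft_force: [-0.2, 0.6, -1.6]
opening: 0.0309
```

>>> {"fn": "arm_command", "kwargs": {"deltas": [[[1,0,0,0,0.138],[1,0,0,0,0.138],[1,0,0,0,0]]]}}

```text
time_s: 9.4
tcp_pos: [0.4852, 0.3467, 0.1704]
orientation: [-0.0, 0.734, 0.679, -0.002]
ft_force: [0.2, -0.8, -1.4]
opening: 0.031
```

```bash
python3 - <<'E'
from h import *
s=sense(); q=s['orientation']; print(s['tcp_pos'],2*np.arctan2(q[2],q[1]))
d=rot(q).T@(np.array([.6426,-.0076,s['tcp_pos'][2]])-s['tcp_pos']); print(d)
E
```

```text
[0.48519344 0.34669625 0.17044658] 1.4930706543007162
[-3.41004230e-01  1.84441734e-01  1.53786889e-04]
```

>>> {"fn": "arm_command", "kwargs": {"deltas": [[[1,-0.02,0.011,0,0],[1,-0.04,0.021,0,0],[1,-0.04,0.022,0,0],[1,-0.04,0.022,0,0],[1,-0.04,0.022,0,0]]]}}

```text
time_s: 9.9
tcp_pos: [0.5697, 0.1585, 0.1712]
orientation: [-0.0, 0.733, 0.68, -0.001]
ft_force: [1.1, 0.3, -1.7]
opening: 0.0311
```

>>> {"fn": "arm_command", "kwargs": {"deltas": [[[1,-0.04,0.022,0,0],[1,-0.04,0.022,0,0],[1,-0.04,0.021,0,0],[1,-0.025,0.014,0,0],[1,-0.016,0.008,0,0]]]}}

```text
time_s: 10.4
tcp_pos: [0.6442, -0.0096, 0.1709]
orientation: [-0.0, 0.734, 0.679, -0.001]
ft_force: [-0.3, 0.1, -3.3]
opening: 0.0309
```

>>> {"fn": "arm_command", "kwargs": {"deltas": [[[1,0,0,0,0],[1,0,0,0,0],[1,0,0,0,0]]]}}

```text
time_s: 10.7
tcp_pos: [0.6433, -0.0056, 0.172]
orientation: [-0.001, 0.733, 0.68, -0.0]
ft_force: [0.0, -0.4, -1.3]
opening: 0.031
```

```bash
cat > seat.py <<'E'
from h import *
import sys,pickle
c=wcap(sys.argv[1]); s=sense(); q=s['orientation']; print(s['tcp_pos'],'yaw',2*np.arctan2(q[2],q[1])); pickle.dump((c,s),open('seat.pkl','wb'))
P=wcloud(c); ok=c['range_z']>0
lo,hi=float(sys.argv[2]),float(sys.argv[3])
reg=ok&(P[...,0]>.55)&(P[...,0]<.75)&(P[...,1]<.1)&(P[...,1]>-.12)
qq=P[reg&(P[...,2]>lo)&(P[...,2]<hi)]
m=np.zeros((600,600),np.uint8)
for x,y,z in qq: m[int((y+.15)*2000)%600,int((x-.5)*2000)%600]=255
m=cv2.morphologyEx(m,cv2.MORPH_CLOSE,np.ones((5,5)))
for cc in cv2.findContours(m,0,2)[0]:
    if cv2.contourArea(cc)<100: continue
    r=cv2.minAreaRect(cc); b=cv2.boundingRect(cc)
    print('c',round(r[0][0]/2+500,1),round(r[0][1]/2-150,1),'sz',np.round(np.array(r[1])/2,1),round(r[2],1),'bb x',b[0]/2+500,(b[0]+b[2])/2+500,'y',b[1]/2-150,(b[1]+b[3])/2-150)
E
python3 seat.py w4 .066 .08; python3 held.py w4b
```

```text
[ 0.64338324 -0.00553726  0.17216369] yaw 1.4952610730837583
c 676.8 40.5 sz [16.   2.5] 90.0 bb x 675.5 678.5 y 32.5 49.0
tcp [ 0.6435 -0.0056  0.1723] 16063
tool x range [-0.0509  0.07  ] y [-0.0164  0.0145] z [-0.0149 -0.0137 -0.0123]
plane z=ax+by+c [ 0.0018  0.0003 -0.0137]
((8.471515655517578, -1.016519546508789), (123.86164855957031, 31.683015823364258), 0.05555908754467964)
```

View pics/w4.png

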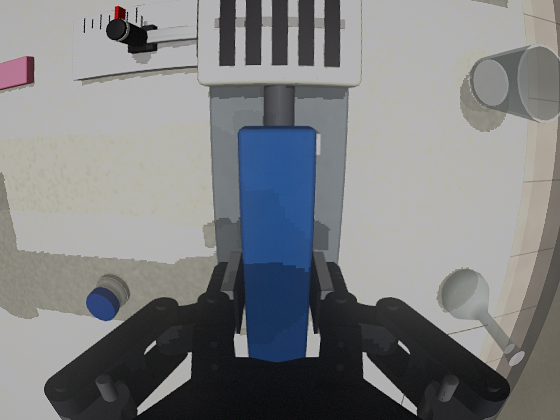

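The clean static view shows the lamp box at (278,45), the base plate from 212 to 347 and one cheek at (319,145). The first seat fix came from a blurred frame, so I redo it with the lamp box and base edges.

```bash
python3 - <<'E'
from h import *
import pickle
c,s=pickle.load(open('seat.pkl','rb')); P=wcloud(c); ok=c['range_z']>0
R_=rot(s['orientation'])
yaw=-0.0785
e1=np.array([np.cos(yaw),np.sin(yaw)]); e2=np.array([-e1[1],e1[0]])
# lamp box top
q=P[ok&(P[...,2]>.055)&(P[...,2]<.068)&(P[...,1]>.07)&(P[...,0]>.55)&(P[...,0]<.76)]
print('lamp z',np.median(q[:,2]),len(q)); 
# base plate
b=P[ok&(P[...,2]>.002)&(P[...,2]<.02)&(P[...,1]>-.07)&(P[...,1]<.06)&(P[...,0]>.55)&(P[...,0]<.74)]
print('base z',np.percentile(b[:,2],[5,50,95]))
def edges(q,lo,hi,ymin,ymax,st=.008):
    L=[];Rr=[]
    for y in np.arange(ymin,ymax,st):
        k=q[(q[:,1]>y)&(q[:,1]<y+st)]
        if len(k)<20: continue
        L.append((y+st/2,k[:,0].min())); Rr.append((y+st/2,k[:,0].max()))
    return np.array(L),np.array(Rr)
for nm,q_ in [('lamp',q)]:
    L,Rr=edges(q_,0,0,.08,.19)
    for E_ in (L,Rr): print(nm,np.round(E_*1000,1).tolist(),np.polyfit(E_[:,0],E_[:,1],1).round(4))
# lamp near edge y vs x
qq=[]
for x in np.arange(.6,.71,.01):
    k=q[(q[:,0]>x)&(q[:,0]<x+.01)]
    if len(k): qq.append((x+.005,k[:,1].min()))
qq=np.array(qq); print('near edge',np.round(qq*1000,1).tolist(),np.polyfit(qq[:,0],qq[:,1],1).round(4))
# base colour mask: grey-blue plate edges
im=c['image'].astype(int); 
for v in (100,120,150,180,200):
    row=im[v,190:370].sum(1); print(v,[(190+i,int(row[i+2]-row[i-2])) for i in range(2,177) if abs(row[i+2]-row[i-2])>90][:40])
E
```

```text
lamp z 0.06313401965127252 13994
base z [0.01107396 0.01267388 0.013867  ]
lamp [[84.0, 646.6], [92.0, 589.1], [100.0, 587.0], [108.0, 588.0], [116.0, 587.4], [124.0, 589.3], [132.0, 589.4], [140.0, 590.1], [148.0, 591.4], [156.0, 590.7], [164.0, 591.9]] [-0.2814  0.6295]
lamp [[84.0, 715.2], [92.0, 716.9], [100.0, 717.2], [108.0, 718.0], [116.0, 718.8], [124.0, 719.3], [132.0, 720.0], [140.0, 720.4], [148.0, 721.7], [156.0, 721.8], [164.0, 610.3]] [-0.5518  0.7775]
near edge [[605.0, 90.6], [615.0, 90.4], [625.0, 89.4], [635.0, 88.5], [645.0, 87.7], [655.0, 87.0], [665.0, 86.4], [675.0, 85.2], [685.0, 84.7], [695.0, 83.6], [705.0, 82.6]] [-0.0811  0.14  ]
100 [(208, -217), (209, -180), (210, -161), (211, -103), (262, -208), (263, -173), (264, -165), (265, -113), (293, 154), (294, 200), (295, 220), (296, 140), (347, 148), (348, 166), (349, 218)]
120 [(208, -181), (209, -202), (210, -171), (211, -134), (261, -149), (262, -195), (263, -187), (264, -127), (293, 199), (294, 203), (295, 209), (296, 117), (346, 124), (347, 160), (348, 196), (349, 121)]
150 [(209, -215), (210, -191), (211, -173), (212, -132), (236, -140), (237, -121), (238, -108), (314, 147), (315, 289), (316, 298), (317, 295), (319, -168), (320, -153), (321, -133), (345, 141), (346, 158), (347, 209)]
180 [(210, -159), (211, -198), (212, -157), (213, -172), (237, -122), (238, -117), (239, -102), (314, 136), (315, 144), (316, 159), (317, 110), (343, 159), (344, 156), (345, 202), (346, 173)]
200 [(211, -225), (212, -200), (213, -164), (214, -172), (238, -140), (239, -131), (240, -114), (313, 120), (314, 130), (315, 139), (316, 175), (341, 130), (342, 147), (343, 169), (344, 213)]
```

>>> {"fn": "arm_command", "kwargs": {"deltas": [[[1,0,0.001,0.01,0.005],[1,0,0,0.025,0],[1,0,0,0.025,0],[1,0,0,0.015,0],[1,0,0,0.008,0]]]}}

```text
time_s: 11.3
tcp_pos: [0.6433, -0.0065, 0.0867]
orientation: [-0.001, 0.736, 0.677, -0.001]
ft_force: [-0.4, -0.4, -1.3]
opening: 0.0305
```

>>> {"fn": "arm_command", "kwargs": {"deltas": [[[1,0,0,0,0],[1,0,0,0,0],[1,0,0,0,0]]]}}

```text
time_s: 11.6
tcp_pos: [0.6461, -0.0072, 0.0906]
orientation: [0.001, 0.736, 0.677, 0.001]
ft_force: [-0.1, 1.0, -1.2]
opening: 0.0309
```

```bash
python3 seat.py w5 .066 .077; python3 held.py w5b; python3 - <<'E'
from h import *
for n in ('scene','side'):
    c=cap(n); x=c['image'][:,:,::-1]; r=(240,220,120,100) if n=='scene' else (190,140,120,100)
    cv2.imwrite(f'pics/{n}5.png',cv2.resize(x[r[1]:r[1]+r[3],r[0]:r[0]+r[2]],None,fx=6,fy=6,interpolation=cv2.INTER_CUBIC))
E
```

```text
[ 0.64604875 -0.00728571  0.09059115] yaw 1.4878587545148498
c 621.4 44.7 sz [16.4 10.9] 86.6 bb x 616.0 627.5 y 36.5 53.5
c 673.5 40.5 sz [16.1  9.7] 85.2 bb x 668.5 679.5 y 32.5 49.0
c 662.2 -59.2 sz [17.2  3.4] 83.3 bb x 659.5 663.5 y -67.5 -50.0
tcp [ 0.6459 -0.0073  0.0905] 16136
tool x range [-0.051  0.07 ] y [-0.0162  0.0147] z [-0.0152 -0.014  -0.0125]
plane z=ax+by+c [ 0.0024 -0.0007 -0.0139]
((8.19009780883789, -0.7217960357666016), (31.82901954650879, 124.15007019042969), 89.82490539550781)
```

View pics/w5.png

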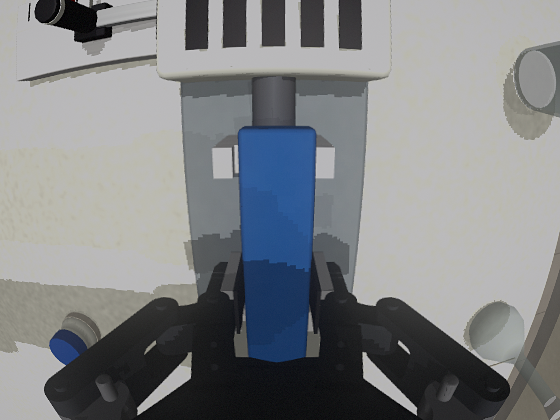

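View pics/scene5.png

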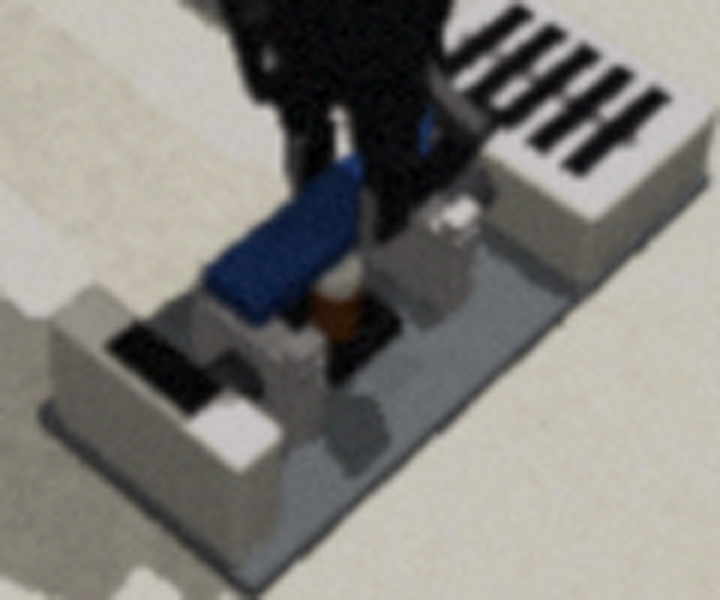

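View pics/side5.png

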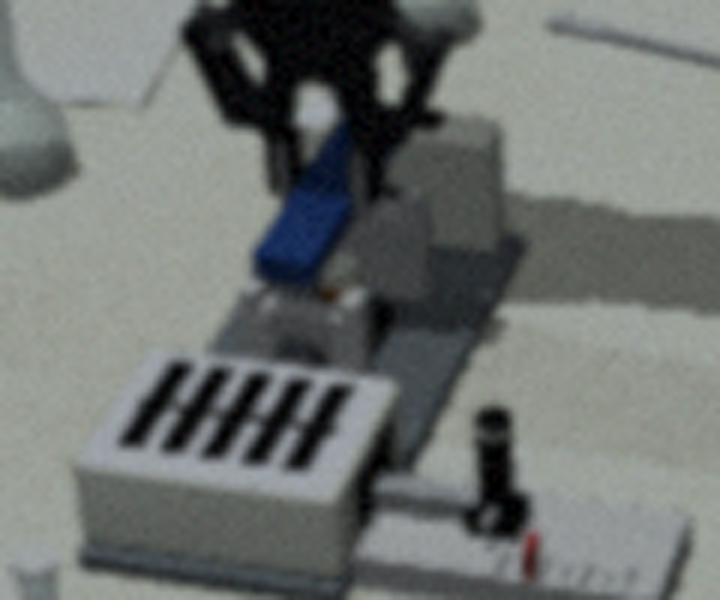

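The bar sits about 2 mm too far to +x: the cheeks at (223,162) and (325,162) centre left of the bar's centreline at column 277. I shift it and let it settle.

>>> {"fn": "arm_command", "kwargs": {"deltas": [[[1,0,-0.002,0,0],[1,0,0,0,0],[1,0,0,0,0],[1,0,0,0,0]]]}}

```text
time_s: 12.2
tcp_pos: [0.643, -0.0071, 0.0893]
orientation: [0.0, 0.736, 0.677, -0.0]
ft_force: [0.7, -0.1, -1.4]
opening: 0.0308
```

```bash
python3 seat.py w6 .066 .077; python3 held.py w6b
```

```text
[ 0.64298968 -0.00705515  0.08920729] yaw 1.487789997440284
c 621.5 44.6 sz [16.7 10.8] 86.8 bb x 616.0 627.5 y 36.0 53.5
c 673.3 40.2 sz [16.5 10.7] 86.2 bb x 667.5 679.5 y 32.0 49.0
c 617.8 -55.3 sz [16.5  3.9] 76.0 bb x 614.0 620.0 y -63.0 -46.5
tcp [ 0.643  -0.0071  0.0892] 16143
tool x range [-0.0511  0.0699] y [-0.0164  0.0146] z [-0.015  -0.0138 -0.0123]
plane z=ax+by+c [ 0.0025 -0.0023 -0.0138]
((7.831096649169922, -2.2830276489257812), (35.37443923950195, 124.89249420166016), 89.33058166503906)
```

>>> {"fn": "arm_command", "kwargs": {"deltas": [[[1,0,0.0005,0.008,0],[1,0,0,0.007,0],[1,0,0,0.005,0],[1,0,0,0,0],[1,0,0,0,0]]]}}

```text
time_s: 12.8
tcp_pos: [0.6432, -0.0071, 0.0689]
orientation: [-0.0, 0.736, 0.677, -0.0]
ft_force: [0.3, -0.1, -1.9]
opening: 0.0307
```

>>> {"fn": "arm_command", "kwargs": {"deltas": [[[1,0,0,0.002,0],[1,0,0,0.001,0],[1,0,0,0.001,0],[1,0,0,0,0],[1,0,0,0,0]]]}}

```text
time_s: 13.3
tcp_pos: [0.6435, -0.0071, 0.0653]
orientation: [0.0, 0.736, 0.677, -0.0]
ft_force: [0.4, 0.4, -1.8]
opening: 0.031
```

>>> {"fn": "arm_command", "kwargs": {"deltas": [[[1,0,0,0.001,0],[1,0,0,0,0],[1,0,0,0,0]]]}}

```text
time_s: 13.6
tcp_pos: [0.6437, -0.0071, 0.0648]
orientation: [0.0, 0.736, 0.677, 0.0]
ft_force: [-1.7, -0.2, 2.9]
opening: 0.0307
```

>>> {"fn": "arm_command", "kwargs": {"deltas": [[[1,0,0,0.001,0],[1,0,0,0,0],[1,0,0,0,0]]]}}

```text
time_s: 13.9
tcp_pos: [0.6438, -0.0071, 0.0648]
orientation: [0.001, 0.736, 0.677, 0.0]
ft_force: [-3.0, -1.3, 8.3]
opening: 0.0304
```

>>> {"fn": "arm_command", "kwargs": {"deltas": [[[1,0,0,-0.001,0],[0.2,0,0,0,0],[0.1,0,0,0,0],[0,0,0,0,0],[-0.2,0,0,0,0]]]}}

```text
time_s: 14.4
tcp_pos: [0.6435, -0.0071, 0.0641]
orientation: [-0.0, 0.736, 0.677, -0.0]
ft_force: [-0.8, -0.8, -0.5]
opening: 0.0514
```

>>> {"fn": "arm_command", "kwargs": {"deltas": [[[-0.3,0,0,0,0],[-0.3,0,0,0,0],[-0.3,0,0,0,0],[-0.3,0,0,0,0]]]}}

```text
time_s: 14.8
tcp_pos: [0.6436, -0.0071, 0.0643]
orientation: [0.0, 0.736, 0.677, -0.0]
ft_force: [0.1, -0.3, 0.7]
opening: 0.0553
```

>>> {"fn": "arm_command", "kwargs": {"deltas": [[[-0.3,0,0,-0.01,0],[-0.3,0,0,-0.02,0],[-0.3,0,0,-0.03,0],[-0.3,0,0,-0.03,0],[-0.3,0,0,-0.02,0]]]}}

```text
time_s: 15.3
tcp_pos: [0.6445, -0.0071, 0.1777]
orientation: [0.001, 0.736, 0.677, 0.001]
ft_force: [0.8, 0.6, 0.8]
opening: 0.0554
```

>>> {"fn": "arm_command", "kwargs": {"deltas": [[[-0.3,0,0,0,0],[-0.3,0,0,0,0],[-0.3,0,0,0,0]]]}}

```text
time_s: 15.6
tcp_pos: [0.6427, -0.007, 0.173]
orientation: [-0.001, 0.736, 0.677, -0.001]
ft_force: [-0.9, -0.3, -0.9]
opening: 0.0555
```

```bash
python3 seat.py w7 .066 .0745; python3 - <<'E'
from h import *
import pickle
c,s=pickle.load(open('seat.pkl','rb')); P=wcloud(c); hsv=cv2.cvtColor(c['image'],cv2.COLOR_RGB2HSV)
m=cv2.inRange(hsv,(100,120,40),(130,255,255))>0
q=P[m&(c['range_z']>0)&(P[...,2]>.06)&(P[...,2]<.1)&(P[...,0]>.58)&(P[...,0]<.71)]
print('bar z',np.percentile(q[:,2],[2,50,98]),cv2.minAreaRect((q[:,:2]*1000).astype(np.float32)))
A=np.c_[q[:,:2],np.ones(len(q))]; print(np.linalg.lstsq(A,q[:,2],rcond=None)[0].round(4))
E
```

```text
[ 0.64250073 -0.00698869  0.17274114] yaw 1.4877800443094427
c 621.7 44.5 sz [17.  10.7] 85.9 bb x 616.0 628.0 y 36.0 53.5
c 673.3 40.3 sz [17.1 10.3] 86.6 bb x 668.0 679.0 y 31.5 49.5
c 613.4 -55.1 sz [17.2 10. ] 83.2 bb x 608.0 619.0 y -64.0 -45.5
c 665.3 -59.3 sz [17.7 10.3] 85.4 bb x 660.0 671.5 y -68.0 -50.0
c 634.0 -98.1 sz [  3.1 103.3] 86.0 bb x 582.5 686.0 y -102.5 -93.0
bar z [0.07729055 0.0786986  0.08005768] ((643.07568359375, -6.7217254638671875), (139.37738037109375, 31.98549461364746), 85.89852142333984)
[ 0.0003 -0.0006  0.0785]
```

View pics/w7.png

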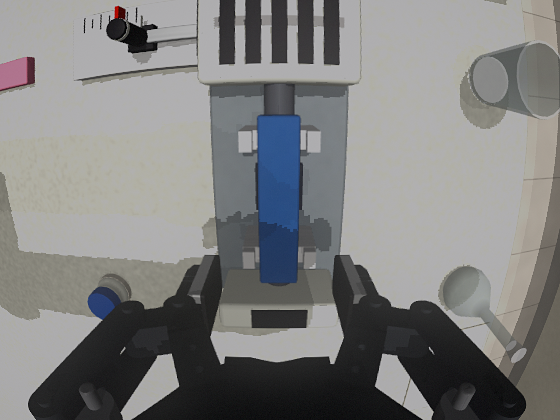

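The bar is laid flat. The top is at z 0.0785, its centre is (643.1,-6.7) against the seat at (643.4,-7.4), and the angle is within 1°. Cheeks are at (245,140), (313,140), (248,258) and (309,258). Now to the handle at (122,30).

>>> {"fn": "arm_command", "kwargs": {"deltas": [[[-0.3,0.029,-0.025,0,0],[-0.3,0.029,-0.025,0,0],[-0.3,0.029,-0.025,0,0],[-0.3,0.029,-0.025,0,0],[-0.3,0.028,-0.025,0,0]]]}}

```text
time_s: 16.15
tcp_pos: [0.5289, 0.1477, 0.1729]
orientation: [-0.001, 0.736, 0.677, -0.001]
ft_force: [-0.0, 0.4, -0.8]
opening: 0.0558
```

>>> {"fn": "arm_command", "kwargs": {"deltas": [[[-0.3,0,0,0,0],[-0.3,0,0,0,0],[-0.3,0,0,0,0],[-0.3,0,0,0,0]]]}}

```text
time_s: 16.55
tcp_pos: [0.5316, 0.1458, 0.1739]
orientation: [0.0, 0.736, 0.677, -0.0]
ft_force: [0.3, -0.6, -1.0]
opening: 0.0554
```

```bash
cat > hand.py <<'E'
from h import *
import sys,pickle
c=wcap(sys.argv[1]); s=sense(); q=s['orientation']; print(s['tcp_pos'],'yaw',2*np.arctan2(q[2],q[1]),s['opening'])
pickle.dump((c,s),open('hand.pkl','wb'))
P=wcloud(c); ok=c['range_z']>0; hsv=cv2.cvtColor(c['image'],cv2.COLOR_RGB2HSV)
yaw=-.081; e1=np.array([np.cos(yaw),np.sin(yaw)]); e2=np.array([-e1[1],e1[0]])
o=np.array([.64695,.0374])
ph=lambda p:np.c_[(p[:,:2]-o)@e1,(p[:,:2]-o)@e2,p[:,2]]*1000
red=(cv2.inRange(hsv,(0,150,60),(10,255,255))|cv2.inRange(hsv,(172,150,60),(180,255,255)))>0
w=ok&(np.hypot(P[...,0]-.52,P[...,1]-.15)<.07)
for nm,m in [('red',red&w&(P[...,2]>.015)&(P[...,2]<.05)),('redtop',red&w&(P[...,2]>.032)&(P[...,2]<.05)),('posttop',w&(P[...,2]>.076)&(P[...,2]<.09)),('white ptr',w&(hsv[...,2]>150)&(hsv[...,1]<40)&(P[...,2]>.024)&(P[...,2]<.06))]:
    uv=np.argwhere(m)[:,::-1]
    if len(uv)<5: print(nm,len(uv)); continue
    p=P[m]; f=ph(p); print(nm,len(uv),'uv',uv.mean(0).round(),'world',np.median(p,0).round(4),'photo range x',np.percentile(f[:,0],[2,50,98]).round(1),'y',np.percentile(f[:,1],[2,50,98]).round(1),'z',np.percentile(f[:,2],[2,50,98]).round(1))
E
python3 hand.py w8
```

```text
[0.53158311 0.1458209  0.17396681] yaw 1.4861509091937468 0.055169812766519555
red 62 uv [249. 158.] world [0.5096 0.1775 0.0366] photo range x [-149.6 -148.5 -146.8] y [121.9 128.5 135. ] z [34.8 36.6 38. ]
redtop 62 uv [249. 158.] world [0.5096 0.1775 0.0366] photo range x [-149.6 -148.5 -146.8] y [121.9 128.5 135. ] z [34.8 36.6 38. ]
posttop 462 uv [276. 204.] world [0.531  0.1491 0.0834] photo range x [-132.6 -125.  -116.6] y [ 93.2 102.  109.2] z [77.1 83.4 84.8]
white ptr 366 uv [317. 187.] world [0.5717 0.1457 0.0367] photo range x [-125.   -83.6  -68.8] y [ 95.7 101.8 119.6] z [35.5 36.7 38.1]
```

View pics/w8.png

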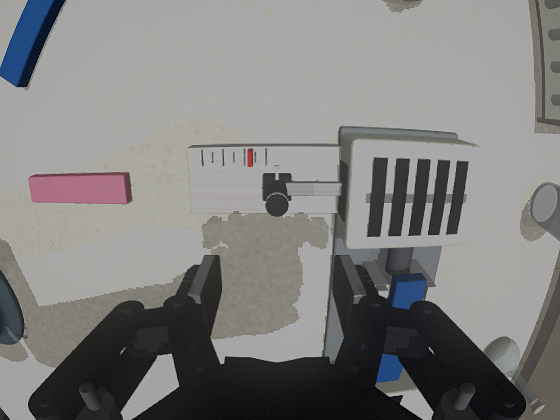

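Post top is at (276,204), the red tab at (249,158) and the white pointer at about (277,170). The measured pull is about 23.5 mm. I descend over the post.

>>> {"fn": "arm_command", "kwargs": {"deltas": [[[-0.3,0.002,-0.001,0.01,0],[-0.3,0,0,0.03,0],[-0.3,0,0,0.03,0],[-0.3,0,0,0.03,0],[-0.3,0,0,0.015,0]]]}}

```text
time_s: 17.1
tcp_pos: [0.528, 0.1482, 0.0558]
orientation: [-0.001, 0.736, 0.677, -0.002]
ft_force: [-0.3, 0.1, 0.7]
opening: 0.0554
```

>>> {"fn": "arm_command", "kwargs": {"deltas": [[[-0.3,0,0,0.01,0],[-0.3,0,0,0.005,0],[-0.3,0,0,0,0],[-0.3,0,0,0,0],[-0.3,0,0,0,0]]]}}

```text
time_s: 17.6
tcp_pos: [0.5311, 0.149, 0.0453]
orientation: [0.001, 0.736, 0.677, 0.001]
ft_force: [1.2, -0.1, 0.2]
opening: 0.0558
```

```bash
python3 hand.py w9
```

```text
[0.53097429 0.14901101 0.04523346] yaw 1.4878633953214704 0.055270989825319895
red 188 uv [230. 212.] world [0.5093 0.1776 0.0368] photo range x [-150.3 -148.5 -146.8] y [122.1 128.7 135.1] z [35.4 36.8 38. ]
redtop 188 uv [230. 212.] world [0.5093 0.1776 0.0368] photo range x [-150.3 -148.5 -146.8] y [122.1 128.7 135.1] z [35.4 36.8 38. ]
posttop 3319 uv [278. 304.] world [0.531  0.1534 0.0833] photo range x [-163.2 -124.8  -87.5] y [ 93.2 106.6 113.7] z [76.5 83.3 88.8]
white ptr 276 uv [326. 247.] world [0.5546 0.1485 0.0368] photo range x [-125.9 -100.9  -68. ] y [100.1 105.1 121.1] z [35.6 36.8 37.9]
```

View pics/w9.png

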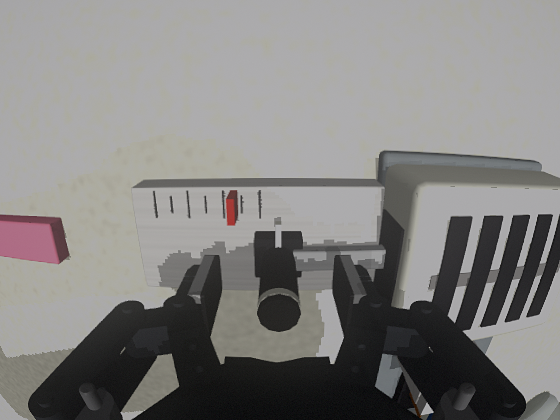

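>>> {"fn": "arm_command", "kwargs": {"deltas": [[[-0.3,0,0,0.002,0],[0,0,0,0,0],[0.3,0,0,0,0],[0.5,0,0,0,0],[1,0,0,0,0]]], "newtons": 50}}

```text
time_s: 18.15
tcp_pos: [0.5314, 0.1487, 0.0426]
orientation: [0.001, 0.736, 0.677, 0.001]
ft_force: [2.9, -0.6, -2.0]
opening: 0.017
```

>>> {"fn": "arm_command", "kwargs": {"deltas": [[[1,0,0,0,0],[1,0,0,0,0],[1,0,0,0,0],[1,0,0,0,0]]]}}

```text
time_s: 18.55
tcp_pos: [0.5308, 0.1488, 0.0426]
orientation: [0.001, 0.736, 0.677, 0.0]
ft_force: [4.1, -0.9, -0.2]
opening: 0.0165
```

>>> {"fn": "arm_command", "kwargs": {"deltas": [[[1,0,-0.005,0,0],[1,0,-0.006,0,0],[1,0,-0.006,0,0],[1,0,-0.006,0,0],[1,0,0,0,0]]]}}

```text
time_s: 19.05
tcp_pos: [0.5077, 0.1507, 0.0426]
orientation: [0.001, 0.736, 0.677, 0.001]
ft_force: [5.9, -1.8, -3.3]
opening: 0.0169
```

>>> {"fn": "arm_command", "kwargs": {"deltas": [[[1,0,0,0,0],[1,0,0,0,0],[1,0,0,0,0]]]}}

```text
time_s: 19.35
tcp_pos: [0.5083, 0.1507, 0.0426]
orientation: [0.001, 0.736, 0.677, 0.001]
ft_force: [5.2, -2.0, -3.5]
opening: 0.0168
```

```bash
python3 hand.py w10; python3 - <<'E'
from h import *
c=cap('side'); x=c['image'][:,:,::-1]; r=(190,180,140,80)
cv2.imwrite('pics/side10.png',cv2.resize(x[r[1]:r[1]+r[3],r[0]:r[0]+r[2]],None,fx=5,fy=5,interpolation=cv2.INTER_CUBIC))
w=cv2.imread('pics/w10.png'); cv2.imwrite('pics/w10c.png',cv2.resize(w[170:330,180:380],None,fx=3.5,fy=3.5,interpolation=cv2.INTER_CUBIC))
E
```

```text
[0.50827871 0.15066366 0.04258888] yaw 1.4876140726058666 0.01710357871982094
red 189 uv [276. 213.] world [0.5093 0.178  0.0368] photo range x [-150.4 -148.5 -147. ] y [122.2 129.  135.4] z [35.5 36.8 37.9]
redtop 189 uv [276. 213.] world [0.5093 0.178  0.0368] photo range x [-150.4 -148.5 -147. ] y [122.2 129.  135.4] z [35.5 36.8 37.9]
posttop 3476 uv [276. 307.] world [0.5075 0.1564 0.0835] photo range x [-176.7 -148.2 -120.1] y [ 93.2 108.1 115.6] z [76.6 83.5 89.8]
white ptr 968 uv [378. 257.] world [0.5689 0.1454 0.0368] photo range x [-149.5  -86.5  -68.8] y [ 95.4 101.6 119.7] z [35.6 36.8 38. ]
```

View pics/w10c.png

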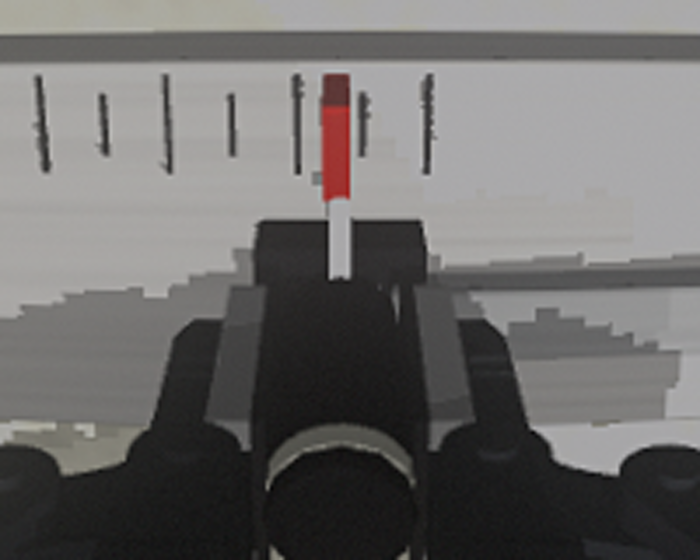

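View pics/side10.png

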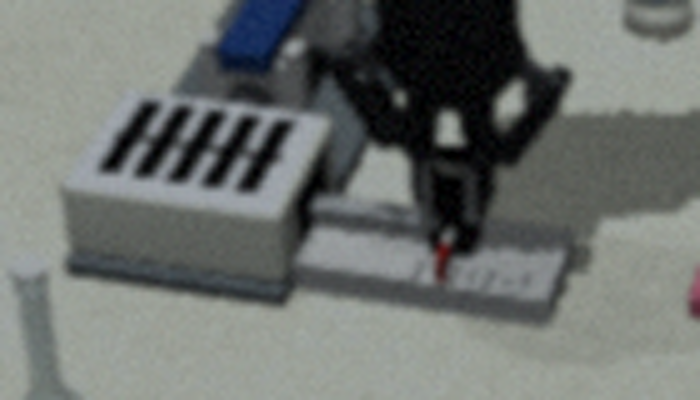

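The pointer (crop column 339) lines up with the red tab (336), under 1 mm apart. I hold for a moment, check that the bar and the rest are undisturbed, and hand in.

>>> {"fn": "arm_command", "kwargs": {"deltas": [[[1,0,0,0,0],[1,0,0,0,0],[1,0,0,0,0],[1,0,0,0,0],[1,0,0,0,0]]]}}

```text
time_s: 19.95
tcp_pos: [0.5083, 0.1507, 0.0426]
orientation: [0.001, 0.736, 0.677, 0.001]
ft_force: [6.7, -1.8, -2.6]
opening: 0.0168
```

```bash
python3 hand.py w11 | head -2; python3 - <<'E'
from h import *
c=cap('scene'); x=c['image'][:,:,::-1]
cv2.imwrite('pics/scene11.png',cv2.resize(x[150:400,140:420],None,fx=2.5,fy=2.3,interpolation=cv2.INTER_CUBIC))
E
```

```text
[0.50830744 0.15066118 0.04260134] yaw 1.4876294051522014 0.01681850271086805
red 194 uv [276. 213.] world [0.5094 0.178  0.0367] photo range x [-150.4 -148.4 -146.9] y [122.2 129.  135.3] z [35.6 36.7 37.9]
```

View pics/scene11.png

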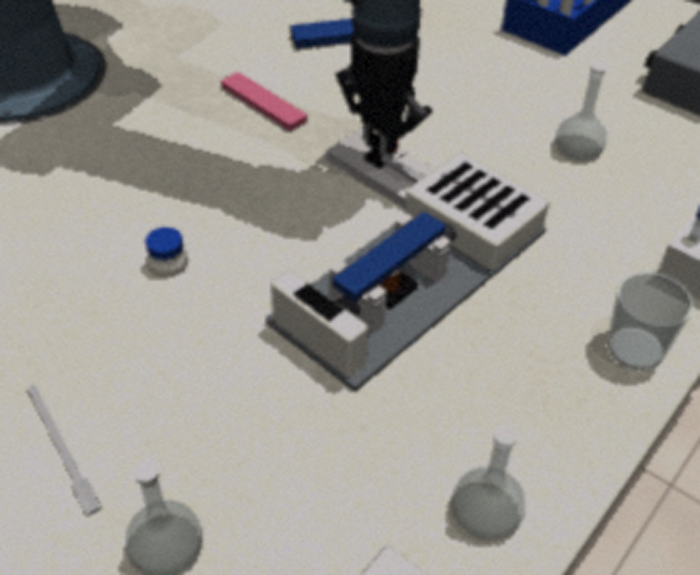

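The bar lies across the rests at crop (390,253), with the vial under it and the other things still in place.

```bash
python3 -c "
from h import *
print(workorder.sign_off()); print(sense()['time_s'])"
```

```text
the job is handed in; nothing more can be done
None
the job is handed in; nothing more can be done
```

I laid the blue bar across both rests and let go of it. I then pulled the shutter out by its handle to the red marker and handed the job in at about 20 s, still holding it against the spring; sign-off gives no verdict.

- **Bar:** after release it lay flat, its centre within 1 mm of the seat both ways and its angle within 1°. The last scene picture shows it still in place.
- **Shutter:** I pulled it out about 23 mm. In the last close view the pointer is within about 1 mm of the red marker, and the marker's measured position changed by less than 1 mm. The grip is set to 50 N, and the wrist reads about 7 N from the spring.
- **Bench:** the vial is upright under the bar, and the jar, flasks and spatula look unmoved. I judged these by eye and did not measure them again.
- **Disagreements:** the two fixed cameras differed by up to about 20 mm in y, so I used the wrist camera for the placing and the pull. My first fix on the seat came from a blurred picture, so I re-measured it before lowering the bar and moved the bar 2 mm.

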